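# Lever open the snapped-shut dry box and fetch the cover glasses

## Robot

A 6-joint arm with a two-finger parallel gripper is mounted at the origin on the work surface; the furniture and walls round the work are solid. World frame = base frame: x ahead of the robot, y to its left, z up, the work surface at z = 0. Lengths are in mm, angles in degrees, forces in N, time in s.
With the tool pointing down it reaches from about 350 to 850 mm from the base axis. Payload 8.1 kg.
Tool frame: the origin (TCP) lies midway between the tips of the shut fingers; the grasp point (between the pads) lies 19 mm behind it; z points along the fingers, y is the direction in which the jaws open and shut (so a half turn about z gives the same grasp; the last joint's range is limited). The gripper opens to 85 mm and grips with 20 to 120 N. Pads are 22 mm wide; open, the fingers measure 114 mm over their backs; the gripper's body (76 mm by 85 mm) begins 54 mm behind the grasp point. The pads swing forward as they close: fully open they stand 13 mm farther back than shut.
Start: joints at [58.19, 7.471, 85.268, -0, 87.261, -4.893], TCP at [271.605, 535.01, 231.292] pointing down, gripper open.
Joint ranges: [-169.43, 169.43], [-51.17, 129.36], [1.28, 143.12], [-76.62, 256.62], [0, 156.53], [-152.29, 152.29]. Speed limits (degrees/s): [136.94, 136.94, 159.86, 180, 180, 180].

## Interface

Orientations are given as [roll, pitch, yaw] about the fixed x, y, z axes, in that order (R = Rz(yaw) Ry(pitch) Rx(roll)).
In Python, from bench import telemetry, snapshot, camera_params, job gives the robot as it stands. The module is installed in compiled form; this text tells all that it offers.
- The arm moves only by the shell command python3 -m jog 'ROWS' [FORCE]. ROWS is JSON, a list that holds one entry, the list of rows, each a list of 7 numbers: the shift along the tool's x, y, z in units of 50 mm (1.0 is 50 mm), then the turn, a rotation vector about the tool's x, y, z in units of 2 pi rad (1.0 is 2 pi rad), then the opening, from 0 (shut) to 1 (fully open). In form: [[[dx, dy, dz, rx, ry, rz, claw], ...]]. A call has 1 to 12 rows; each row shifts and turns the commanded pose from where the row before left it, along the tool's axes as they then stand; what a row does not reach is not made up. A row lasts 1/8 s, in which the tool goes at most 62.5 mm and 10.7 degrees, less where a joint would pass 70% of its speed; a pose out of reach is approached as far as the arm can. A call with a number of a shift or a turn outside -1 to 1 is refused whole. A call with a gripper value outside its range is refused whole. The fingers move at their own pace and stop on an object; FORCE is the grip in N (left out, the last holds). Time passes only in rows, so rows that do not move let the fingers close. It gives the time, the measured TCP pose, the force and the opening at its end, in the units of the state.
- telemetry.sense(): the state, without advancing time (a new reading comes with each control period).
- snapshot(name): name is "scene" or "top" or "wrist"; returns (picture, depth): 480x640x3 uint8, red, green, blue; 480x640 float32, mm along the optical axis (not along the pixel's ray), 0 where there is no reading.
- camera_params(name): a dict with "K" (3x3 intrinsics, pixels), "extrinsics" (4x4, takes a point from camera to world coordinates). Camera axes: x right, y down, z forward; pixel columns grow to the right and rows downward; lengths in mm; the calibration is good to about 2 mm. The wrist camera is an equidistant fisheye: a pixel r from the principal point sees the ray r / f radians off the axis. A picture is of the moment at which its call begins: read the wrist's pose just before it. camera_params takes no time and is no camera call; for the wrist camera it gives the pose at the moment of the call.
- job.hand_in(): hands the job in, once; it reports no verdict.
The state is a dict: "time": time; "joint_pos": joint angles; "qd": joint speeds; "joint_efforts": joint torques, N m; "tool_pos": TCP position; "tcp_rot": TCP orientation; "ft_force": force on the tool from outside, world axes, zero at the start; "wrist_torque": the same for the moment, N m; "finger_gap": finger opening in mm.
Only numpy, scipy, OpenCV 4.12 (cv2) and the standard library are available. Lean on these libraries where they do the work, as an engineer would, in place of code of your own. Each camera call takes 0.05 s, during which the arm holds its last target. There are 200 camera calls.

## Task

The cover glasses are in the grey dry box, whose clear lid has snapped shut on its catches. Put the blade of the wooden-handled spatula into the notch at the front of the box and lever the lid up over the edge of the notch until the catches let go (do not force the shut lid with the hand itself), then swing the lid right back until it stands open on its own. Lay the spatula down flat on the worktop and set the box of cover glasses, without dropping it, flat inside the ribbed aluminium tray. Leave the two dropper bottles beside the dry box standing where they are.

Things in the scene. Friction and masses are not known exactly. Their poses are not given: they have to be found in the camera images.
- dry_box: grey plastic storage box, fixed on the worktop, 110 (x) x 150 (y) x 77 mm high with its lid shut. Origin: centre of the underside; x points from the notched front to the hinged back, z up. Walls 5 mm, rim 72 mm and inner floor 36 mm above the worktop. Two sprung roller catches inside the front wall hold the shut lid with about 6 N at its front edge and let go when it has risen 6 mm (0.05 rad)
- notch (a point): middle of the pry notch, in the outer face of the front wall, 55 mm before the box's centre, 69 mm above the worktop: an opening 30 mm wide and 6 mm high through the 5 mm wall. Its lower edge (the edge to lever over) is 66 mm, the underside of the shut lid 72 mm above the worktop; in the middle of the box behind it nothing stands higher than 58 mm
- lid (a joint): opening angle of the lid in rad: 0 shut, 1.75 fully open (leaning back past upright). The lid is a flat plate 110 x 150 x 5 mm, clear with a grey frame, flush with the box outline; hinge line along y, 58 mm behind the box's centre, 72 mm above the worktop. Off the catches it needs about 1 N at the front edge and stays at any angle (stiff hinge)
- lid_edge (a point): middle of the lid's front edge, in the middle of its 5 mm thickness, 113 mm from the hinge line: with the lid shut it lies straight above the notch
- spatula: stiff steel spatula lying flat on the worktop, 185 mm long, 0.11 kg. Origin: under the middle of the grip, near the centre of mass; x points along the blade to the tip, z up. Wooden handle 20 mm wide, 18 mm thick, from 70 mm behind the origin to 30 mm before it; blade 16 mm wide, 2 mm thick, to 115 mm before the origin, 9 mm above the underside. Several N on the tip alone turn it in the grip
- spatula_tip (a point): end of the spatula's blade, in the middle of its thickness
- cover_glasses: cardboard box of cover glasses, white sides with a dark band, 55 x 55 x 22 mm, 0.07 kg, lying on the inner floor of the dry box. Origin: centre of the underside, z up
- ribbed_tray: flat ribbed aluminium tray, 170 (x) x 300 (y) x 12 mm, fixed on the worktop. Origin: centre of the underside; x and y along its sides. Rim walls 2 mm thick and 12 mm high; a thing set in it stands on the ribs, 7 mm above the worktop
- dropper_a: bystander: small white dropper bottle with a pointed cap, 30 mm across, 80 mm high, standing on the worktop; origin under its centre
- dropper_b: bystander: small white dropper bottle with a pointed cap, 30 mm across, 80 mm high, standing on the worktop; origin under its centre

How it is judged (in metres and radians):
On the way, in this order (a step that is already met when the one before it is completed fails the run):
1. the lid is levered off its catches: blade in the notch, its tip sloping up as the handle is pressed down (value of joint lid above 0.07 rad and distance between spatula_tip and notch below 0.06 m and contact force between spatula and dry_box above 0.1 N and angle between spatula's own x axis and vertical below 1.47 rad).
2. the lid is swung fully open (value of joint lid above 1.55 rad), for 0.2 s.
At the end, for the whole second after the job is handed in: The lid stands open (more than 1.45 rad); the box of cover glasses lies flat (within 0.08 rad), the right way up and at rest inside the tray on its ribs, wholly within the rim; the spatula lies flat and at rest on the worktop, not on the tray (value of joint lid above 1.45 rad and x of cover_glasses in the frame of ribbed_tray between -0.062 and 0.062 m and y of cover_glasses in the frame of ribbed_tray between -0.125 and 0.125 m and height (world z) of cover_glasses below 0.011 m and angle between cover_glasses's own z axis and vertical below 0.08 rad and linear speed of each of cover_glasses, spatula below 0.02 m/s and height (world z) of spatula below 0.024 m and angle between spatula's own x axis and vertical between 1.42 and 1.72 rad and contact force between spatula and ribbed_tray below 0.05 N); the robot touches nothing.
It fails at once if the hand itself forces the shut dry box (fingers press on box or lid with more than 8 N while the lid is still on its catches) (value of joint lid below 0.05 rad and contact force between the fingers and dry_box above 8 N).
It fails at once if the box of cover glasses is dropped (falls free faster than 0.8 m/s) (linear speed of cover_glasses above 0.8 m/s and contact force between the fingers and cover_glasses below 0.05 N).
It fails at once if a dropper bottle is shifted by more than 4 cm or knocked over (distance of any of dropper_a, dropper_b from where it was at the start of the episode above 0.04 m or angle between any of dropper_a, dropper_b's own z axis and vertical above 0.5 rad).
It also fails if it takes over 72 s, if anything falls off the work surface, if the arm or the gripper's body presses on something with over 40 N, if the wrist force passes 120 N, or if a joint passes its speed limit or range.

## Working session

There is one attempt and no reset: what is moved stays moved. The work goes in short steps, Python scripts to look and compute and a shell command to move; the robot and the scene stay as the last step left them, time stands still between calls to the robot, and variables do not carry over. Pictures are saved under pics/ and viewed, about 8 in all and at most 12, crops included, and the job is handed in when it is done.

```bash
mkdir -p pics; python3 - <<'E'
from bench import telemetry, snapshot, camera_params
import cv2,numpy as np
print(telemetry.sense())
for n in("scene","top"):
    im,d=snapshot(n); cv2.imwrite(f"pics/{n}0.png",im[:,:,::-1]); np.save(f"pics/{n}0.npy",d)
    p=camera_params(n); print(n,np.round(p["K"],1).tolist(),np.round(p["extrinsics"],3).tolist())
E
```

```text
{'time': 0.0, 'joint_pos': array([ 5.81886366e+01,  7.51445220e+00,  8.53294690e+01,  9.17583153e-04,
        8.72611344e+01, -4.89549336e+00]), 'qd': array([-0.08212791, -0.03030691, -0.0064951 , -0.00721284,  0.04675175,
        0.00801572]), 'joint_efforts': array([ 1.67509279e-03, -5.69404328e+01, -5.00544691e+01, -1.93723071e-05,
        1.48972141e-02, -4.66480606e-05]), 'tool_pos': array([271.31762547, 534.53866599, 230.24944681]), 'tcp_rot': array([-1.79895406e+02, -9.87840092e-03,  1.53084076e+02]), 'ft_force': array([-1.09639341, -0.50929754,  0.00435941]), 'wrist_torque': array([-0.00968607, -0.03910246,  0.02617557]), 'finger_gap': 85.42116045841588}
scene [[487.7, 0.0, 325.5], [0.0, 487.7, 241.0], [0.0, 0.0, 1.0]] [[-0.994, -0.103, 0.048, 503.289], [-0.113, 0.854, -0.508, 425.847], [0.012, -0.51, -0.86, 828.249], [0.0, 0.0, 0.0, 1.0]]
top [[506.2, 0.0, 325.4], [0.0, 506.2, 239.7], [0.0, 0.0, 1.0]] [[-0.004, -0.992, 0.129, 435.48], [-0.999, 0.009, 0.038, -16.436], [-0.039, -0.129, -0.991, 930.962], [0.0, 0.0, 0.0, 1.0]]
```

View pics/top0.png

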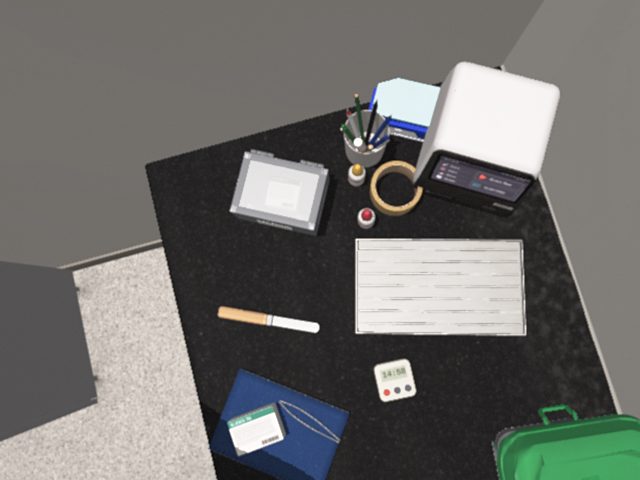

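View pics/scene0.png

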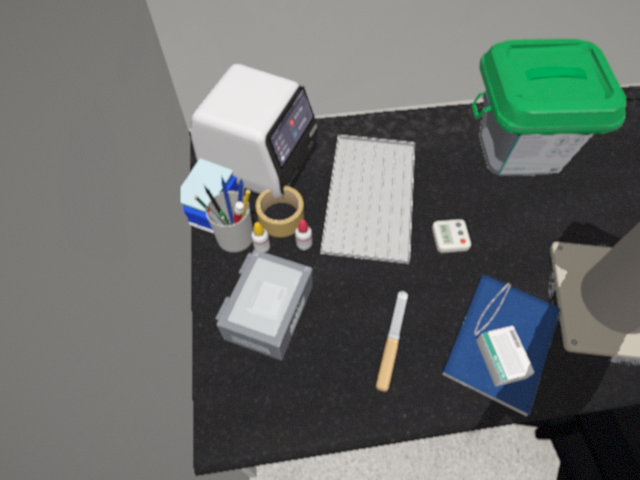

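The top view shows the box at about (280,190), with its hinges at the upper edge and the notch facing the robot. The spatula runs from (218,313) to (319,328), the tray spans (355–525, 240–335), and the droppers are at (357,173) and (366,216).

```bash
cat > h.py <<'E'
import numpy as np,cv2
from scipy.spatial.transform import Rotation as R
from bench import telemetry, snapshot, camera_params
def cloud(n,d):
    p=camera_params(n);K=p["K"];T=np.array(p["extrinsics"])
    v,u=np.mgrid[:480,:640]
    c=np.stack([(u-K[0][2])/K[0][0]*d,(v-K[1][2])/K[1][1]*d,d],-1)
    return c@T[:3,:3].T+T[:3,3]
def rect(P):
    r=cv2.minAreaRect(P[:,:2].astype(np.float32)); return np.round(r[0],1),np.round(r[1],1),round(r[2],2),np.round(cv2.boxPoints(r),1).tolist()
E
python3 - <<'E'
from h import *
for n in("top","scene"):
    W=cloud(n,np.load(f"pics/{n}0.npy")); im=cv2.imread(f"pics/{n}0.png").astype(int)
    def reg(x0,x1,y0,y1,z0,z1):
        return (W[...,0]>x0)&(W[...,0]<x1)&(W[...,1]>y0)&(W[...,1]<y1)&(W[...,2]>z0)&(W[...,2]<z1)
    flat=reg(300,700,-200,300,-15,15); print(n,"table z",np.median(W[flat&(im.sum(-1)<120)][:,2]))
    b=reg(480,720,-10,250,65,85); 
    m,l,s,_=cv2.connectedComponentsWithStats(b.astype(np.uint8))[0:4] if 0 else cv2.connectedComponentsWithStats(b.astype(np.uint8))
    for k in range(1,m):
        if s[k,4]>1500: 
            P=W[l==k]; print("box",s[k],np.median(P[:,2]),rect(P))
    # spatula by color: bright
    sp=reg(300,450,-30,220,-5,30)&(im.max(-1)>130)
    m,l,s,_=cv2.connectedComponentsWithStats(sp.astype(np.uint8))
    for k in range(1,m):
        if s[k,4]>80: P=W[l==k]; print("spat",s[k],np.median(P[:,2]),rect(P))
    t=reg(250,600,-420,0,-3,22)&(im.max(-1)>120)
    m,l,s,_=cv2.connectedComponentsWithStats(t.astype(np.uint8))
    for k in range(1,m):
        if s[k,4]>1500: P=W[l==k]; print("tray",s[k],np.median(P[:,2]),rect(P))
    d=reg(450,660,-60,20,40,90)
    m,l,s,_=cv2.connectedComponentsWithStats(d.astype(np.uint8))
    for k in range(1,m):
        if s[k,4]>20: P=W[l==k]; print("drop",s[k],P[:,2].max(),P.min(0),P.max(0))
E
python3 - <<'E'
import cv2
a=cv2.imread('pics/top0.png')[140:340,205:345];cv2.imwrite('pics/c1.png',cv2.resize(a,None,fx=3,fy=3,interpolation=2))
E
```

```text
top table z -0.44482853327576777
box [ 230  149   98   82 5588] 75.99767524440222 (array([638.1,  96.2]), array([150.3, 117.3]), 76.61, [[563.5999755859375, 36.599998474121094], [677.7000122070312, 9.5], [712.5, 155.6999969482422], [598.4000244140625, 182.89999389648438]])
spat [ 218  307  102   26 1090] 13.563469978638693 (array([410.6, 124.7]), array([188.7,  21.2]), 80.02, [[383.79998779296875, 33.599998474121094], [404.70001220703125, 29.899999618530273], [437.3999938964844, 215.6999969482422], [416.5, 219.39999389648438]])
tray [  355   238   172    98 16134] 1.9796325132367087 (array([ 470.6, -187.5]), array([306.5, 174.7]), 89.15, [[381.1000061035156, -339.5], [555.7000122070312, -342.1000061035156], [560.2000122070312, -35.599998474121094], [385.6000061035156, -33.0]])
drop [323 175   5  22  56] 81.08889362126956 [630.09261022  14.04726251  40.31008409] [659.57217053  19.99777636  81.08889362]
drop [358 208  12  17 165] 81.9654846933098 [578.3344327  -59.86483359  41.00570946] [606.90064397 -40.46771889  81.96548469]
scene table z -0.7404112897929735
box [ 216  250   96   99 
[... 346 characters left out ...]
1035156, 28.200000762939453], [403.0, 24.600000381469727], [435.1000061035156, 214.10000610351562], [413.70001220703125, 217.6999969482422]])
spat [444 351  13  29 175] 10.798564162344178 (array([310.6, 158.7]), array([48.2, 20.3]), 88.88, [[300.0, 134.8000030517578], [320.29998779296875, 134.39999389648438], [321.29998779296875, 182.60000610351562], [301.0, 183.0]])
tray [  321   135    94   128 10080] 1.9732162206361181 (array([ 468.3, -190.2]), array([317.5, 175.8]), 89.33, [[378.5, -348.0], [554.2999877929688, -350.0], [558.0, -32.5], [382.20001220703125, -30.5]])
drop [296 220  15  20 212] 81.3204740586608 [577.30619142 -59.59291224  40.58523341] [604.65238091 -37.30299285  81.32047406]
```

View pics/c1.png

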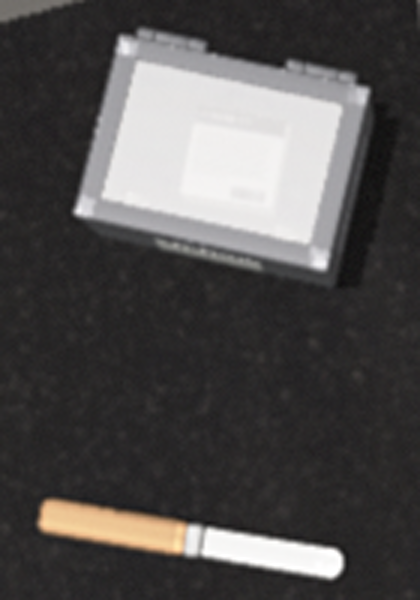

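```bash
cat >> h.py <<'E'
def pose():
    s=telemetry.sense(); return np.array(s["tool_pos"]),R.from_euler("xyz",s["tcp_rot"],degrees=True),s
def go(p,rpy,n=None):
    """shift in present tool axes, turn (tool axes), and shift in the axes after the turn"""
    p0,r0,s=pose(); r1=R.from_euler("xyz",rpy,degrees=True); d=np.array(p)-p0
    print("t",round(s["time"],2),"pos",np.round(p0,1),"rpy",np.round(s["tcp_rot"],2),"gap",round(s["finger_gap"],1),"F",np.round(s["ft_force"],1))
    print("shift now",np.round(r0.inv().apply(d)/50,3),"turn",np.round((r0.inv()*r1).as_rotvec()/2/np.pi,4),"shift after turn",np.round(r1.inv().apply(d)/50,3))
E
python3 -c "
from h import *
go([413.3,145.1,90],[180,0,80.15])"
```

```text
t 0.1 pos [271.3 534.6 230.4] rpy [-1.7991e+02 -1.0000e-02  1.5308e+02] gap 85.8 F [ 0.2 -0.3 -0.6]
shift now [-6.058 -5.656  2.816] turn [-2.000e-04  1.000e-04  2.026e-01] shift after turn [-7.19   4.13   2.807]
```

```bash
python3 -m jog '[[[-0.606,-0.566,0,0,0,0,0.6],[-0.606,-0.566,0,0,0,0,0.6],[-0.606,-0.566,0,0,0,0,0.6],[-0.606,-0.566,0,0,0,0,0.6],[-0.606,-0.566,0,0,0,0,0.6],[-0.606,-0.566,0,0,0,0,0.6],[-0.606,-0.566,0,0,0,0,0.6],[-0.606,-0.566,0,0,0,0,0.6],[-0.606,-0.566,0,0,0,0,0.6],[-0.606,-0.566,0,0,0,0,0.6]]]' 60
python3 -m jog '[[[0,0,0.35,0,0,0.0253,0.5],[0,0,0.35,0,0,0.0253,0.5],[0,0,0.35,0,0,0.0253,0.5],[0,0,0.35,0,0,0.0253,0.5],[0,0,0.35,0,0,0.0253,0.5],[0,0,0.35,0,0,0.0253,0.5],[0,0,0.35,0,0,0.0253,0.5],[0,0,0.35,0,0,0.0253,0.5],[0,0,0,0,0,0,0.5],[0,0,0,0,0,0,0.5]]]'
python3 - <<'E'
from h import *
go([413.3,145.1,3],[180,0,80.15])
im,d=snapshot("wrist");cv2.imwrite("pics/w1.png",im[:,:,::-1]);p=camera_params("wrist");print(p)
E
```

```text
time: 1.35
tool_pos: [413.7, 144.2, 231.0]
tcp_rot: [-180.0, -0.0, 153.1]
ft_force: [1.0, 0.1, 0.0]
finger_gap: 51.6
time: 2.6
tool_pos: [413.8, 145.6, 91.8]
tcp_rot: [180.0, -0.0, 80.4]
ft_force: [-0.0, 1.3, 0.3]
finger_gap: 42.5
t 2.6 pos [413.8 145.6  91.8] rpy [ 1.7999e+02 -1.0000e-02  8.0420e+01] gap 42.5 F [-0.   1.3  0.3]
shift now [-0.011 -0.01   1.776] turn [ 0.     -0.      0.0007] shift after turn [-0.011 -0.009  1.776]
{'K': array([[371.64829954,   0.        , 319.32991195],
       [  0.        , 371.64829954, 239.95110476],
       [  0.        ,   0.        ,   1.        ]]), 'extrinsics': array([[ 9.85897217e-01, -1.59287239e-01, -5.13249830e-02,
         4.27174826e+02],
       [-1.67340960e-01, -9.34808717e-01, -3.13256549e-01,
         2.26599969e+02],
       [ 1.91872930e-03,  3.17427531e-01, -9.48280592e-01,
         2.34545142e+02],
       [ 0.00000000e+00,  0.00000000e+00,  0.00000000e+00,
         1.00000000e+00]])}
```

View pics/w1.png

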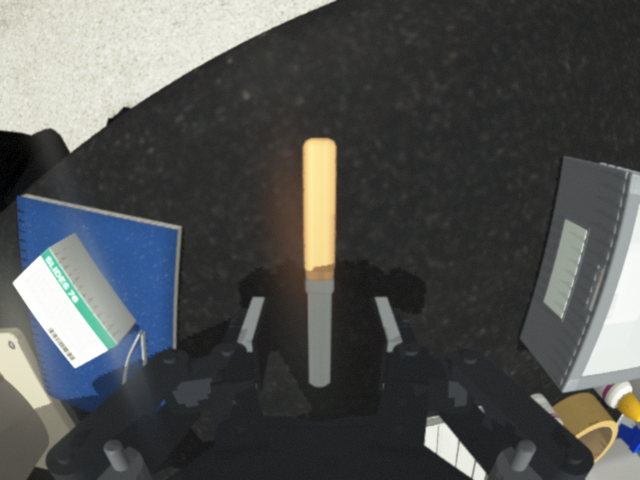

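```bash
python3 -m jog '[[[0,0,0.5,0,0,0,0.5],[0,0,0.5,0,0,0,0.5],[0,0,0.5,0,0,0,0.5],[0,0,0.26,0,0,0,0.5],[0,0,0,0,0,0,0.5],[0,0,0,0,0,0,0.1],[0,0,0,0,0,0,0],[0,0,0,0,0,0,0],[0,0,0,0,0,0,0],[0,0,0,0,0,0,0]]]' 110
```

```text
time: 3.9
tool_pos: [415.0, 145.8, 5.0]
tcp_rot: [179.9, -0.1, 80.2]
ft_force: [-1.8, -1.4, 5.7]
finger_gap: 17.0
```

```bash
python3 -m jog '[[[0,0,-0.2,0,0,0,0],[0,0,-0.4,0,0,0,0],[0,0,-0.6,0,0,-0.02,0],[0,0,0,0,0,-0.0275,0],[0,0,0,0,0,-0.0275,0],[0,0,0,0,0,-0.0275,0],[0,0,0,0,0,-0.0275,0],[0,0,0,0,0,-0.0275,0],[0,0,0,0,0,-0.0275,0],[0,0,0,0,0,-0.0275,0],[0,0,0,0,0,-0.0275,0],[0,0,0,0,0,0,0]]]'
python3 - <<'E'
from h import *
u=np.array([np.cos(np.radians(-13.3)),np.sin(np.radians(-13.3))]); 
g=np.array([580,110.7])-u*(115+25)
print(g); go([*g,65],[180,0,166.7])
for n in("top","scene"):
    im,d=snapshot(n); cv2.imwrite(f"pics/{n}2.png",im[:,:,::-1]); np.save(f"pics/{n}2.npy",d)
    W=cloud(n,d)
    m=(W[...,2]>40)&(W[...,2]<110)&(W[...,0]>440)&(W[...,0]<555)&(W[...,1]>60)&(W[...,1]<180)&(im.max(-1)>90)
    k,l,s,c=cv2.connectedComponentsWithStats(m.astype(np.uint8))
    for i in range(1,k):
        if s[i,4]>60:
            P=W[l==i]; print(n,s[i],P.min(0),P.max(0),rect(P)); 
            q=P[:,0]; A=np.c_[q-500,np.ones(len(q))]; print("z fit",np.linalg.lstsq(A,P[:,2],rcond=None)[0])
a=cv2.imread("pics/scene2.png")[200:400,200:500];b=cv2.imread("pics/top2.png")[140:340,180:380]
cv2.imwrite("pics/c2.png",np.hstack([cv2.resize(a,(450,300)),cv2.resize(b,(300,300))]))
E
```

```text
time: 5.4
tool_pos: [414.0, 145.6, 64.1]
tcp_rot: [180.0, 0.1, 166.6]
ft_force: [0.3, -0.2, -1.2]
finger_gap: 17.2
[443.75495781 142.90696321]
t 5.4 pos [414.  145.6  64.1] rpy [1.7998e+02 5.0000e-02 1.6656e+02] gap 17.2 F [ 0.3 -0.2 -1.2]
shift now [-0.591  0.087 -0.017] turn [ 0.0001  0.0001 -0.0004] shift after turn [-0.591  0.085 -0.018]
top [252 253  19  51 470] [440.30918671 111.67177335  64.70701168] [525.78805075 142.71667985  77.86161367] (array([483.3, 128.1]), array([16.4, 88.1]), 77.25, [[438.5, 129.8000030517578], [524.5, 110.30000305175781], [528.0999755859375, 126.4000015258789], [442.20001220703125, 145.8000030517578]])
z fit [-9.39884989e-03  6.88101203e+01]
scene [328 313  51  26 505] [440.2038003  113.39604516  64.40571831] [524.82426747 148.78065842  77.98191031] (array([481.3, 129.6]), array([17.9, 88.9]), 76.32, [[436.0, 131.39999389648438], [522.4000244140625, 110.30000305175781], [526.5999755859375, 127.80000305175781], [440.20001220703125, 148.8000030517578]])
z fit [-3.24482772e-03  6.88071671e+01]
```

View pics/c2.png

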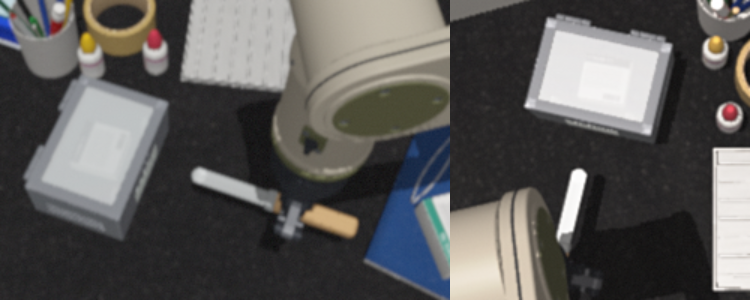

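```bash
python3 -m jog '[[[-0.25,0.048,-0.018,0,0,0,0],[-0.25,0.048,0,0,0,0,0],[-0.25,0,0,0,0,0,0],[-0.2,0,0,0,0,0,0],[0,0,0,0,0,0,0],[-0.1,0,0,0,0,0,0],[-0.1,0,0,0,0,0,0],[-0.1,0,0,0,0,0,0],[-0.1,0,0,0,0,0,0],[0,0,0,0,0,0,0]]]'
```

```text
time: 6.75
tool_pos: [480.8, 134.5, 64.3]
tcp_rot: [180.0, 0.0, 166.6]
ft_force: [-0.5, -1.0, -0.7]
finger_gap: 17.1
```

```bash
python3 -m jog '[[[-0.12,0,0,0,0,0,0],[-0.12,0,0,0,0,0,0],[-0.12,0,0,0,0,0,0],[-0.12,0,0,0,0,0,0],[-0.06,0,0,0,0,0,0],[0,0,0,0,0,0,0]]]'
python3 - <<'E'
from h import *
im,d=snapshot("scene");cv2.imwrite("pics/s3.png",cv2.resize(im[220:400,190:430,::-1],None,fx=3,fy=3))
p,r,s=pose();print(s["ft_force"])
E
```

```text
time: 7.5
tool_pos: [506.9, 128.2, 64.2]
tcp_rot: [-180.0, -0.0, 166.6]
ft_force: [0.5, 0.3, -0.9]
finger_gap: 16.9
[-0.50892973  0.05051055 -1.54156704]
```

View pics/s3.png

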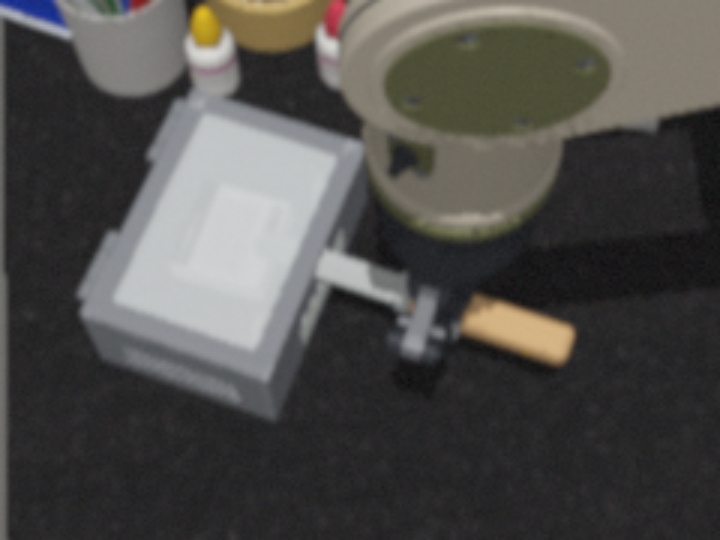

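The blade is through the notch at about (330,270) in the crop, level and about 39 mm deep, with no contact force. Next I lever it about the notch edge.

```bash
python3 -m jog '[[[0,0,0.04,0,0,0,0],[-0.004,0,0.08,0,-0.0083,0,0],[-0.004,0,0.08,0,-0.0083,0,0],[-0.004,0,0.08,0,-0.0083,0,0],[-0.004,0,0.08,0,-0.0083,0,0],[-0.004,0,0.08,0,-0.0083,0,0],[-0.004,0,0.08,0,-0.0083,0,0],[0,0,0,0,0,0,0],[0,0,0,0,0,0,0]]]'
python3 - <<'E'
from h import *
p,r,s=pose();print(s["ft_force"],s["wrist_torque"])
im,d=snapshot("top");W=cloud("top",d);np.save("pics/t4.npy",d)
im2,d2=snapshot("scene");cv2.imwrite("pics/s4.png",cv2.resize(im2[200:400,160:440,::-1],None,fx=2.5,fy=2.5))
u=np.array([.973,-.230]);v=np.array([.230,.973]);c=np.array([633.5,98])
for n,D in(("top",d),("scene",d2)):
    W=cloud(n,D);a=(W[...,:2]-c)@u;b=(W[...,:2]-c)@v
    for lo in(-55,-40,-20,0,20,40):
        m=(abs(b)<70)&(a>lo)&(a<lo+10)&(W[...,2]>60)&(W[...,2]<120);print(n,lo,m.sum(),np.round(np.median(W[m][:,2]),1) if m.any() else "")
E
```

```text
time: 8.68
tool_pos: [510.7, 127.5, 38.8]
tcp_rot: [180.0, 17.9, 166.6]
ft_force: [-2.3, 0.7, 1.4]
finger_gap: 17.1
[-2.3110071   0.73400475  1.3925088 ] [ 0.05449121  0.28991802 -0.04089069]
top -55 569 87.8
top -40 458 86.8
top -20 456 84.4
top 0 448 82.1
top 20 449 80.0
top 40 441 78.0
scene -55 652 88.4
scene -40 462 86.5
scene -20 456 84.2
scene 0 449 81.8
scene 20 440 79.5
scene 40 445 77.8
```

Lid reads 0.105 rad, so it is off the catches with the tip sloping up 18°. I now compute the tip arc to swing it open.

```bash
python3 -c "
import numpy as np
t=np.linspace(.086,1.66,13);r=77;P=np.c_[58-r*np.cos(t),72+r*np.sin(t)];D=np.diff(P,axis=0);c,s=np.cos(np.radians(17.9)),np.sin(np.radians(17.9))
print(np.round(np.c_[-(c*D[:,0]+s*D[:,1]),s*D[:,0]-c*D[:,1]]/50,3).tolist())"
```

```text
[[-0.09, -0.181], [-0.113, -0.167], [-0.134, -0.151], [-0.153, -0.132], [-0.169, -0.111], [-0.182, -0.088], [-0.192, -0.063], [-0.198, -0.038], [-0.202, -0.012], [-0.201, 0.015], [-0.198, 0.041], [-0.191, 0.067]]
```

```bash
python3 -m jog '[[[-0.09,0,-0.181,0,0,0,0],[-0.113,0,-0.167,0,0,0,0],[-0.134,0,-0.151,0,0,0,0],[-0.153,0,-0.132,0,0,0,0],[-0.169,0,-0.111,0,0,0,0],[-0.182,0,-0.088,0,0,0,0],[-0.192,0,-0.063,0,0,0,0],[0,0,0,0,0,0,0]]]'
python3 - <<'E'
from h import *
p,r,s=pose();print(s["ft_force"],s["wrist_torque"])
im2,d2=snapshot("scene");cv2.imwrite("pics/s5.png",cv2.resize(im2[180:400,160:440,::-1],None,fx=2.5,fy=2.5))
E
```

```text
time: 9.78
tool_pos: [546.6, 119.0, 98.0]
tcp_rot: [180.0, 18.0, 166.6]
ft_force: [0.2, 0.3, -0.7]
finger_gap: 16.8
[ 0.20963022  0.34603431 -0.6677917 ] [0.08168344 0.18883431 0.02400084]
```

View pics/s5.png

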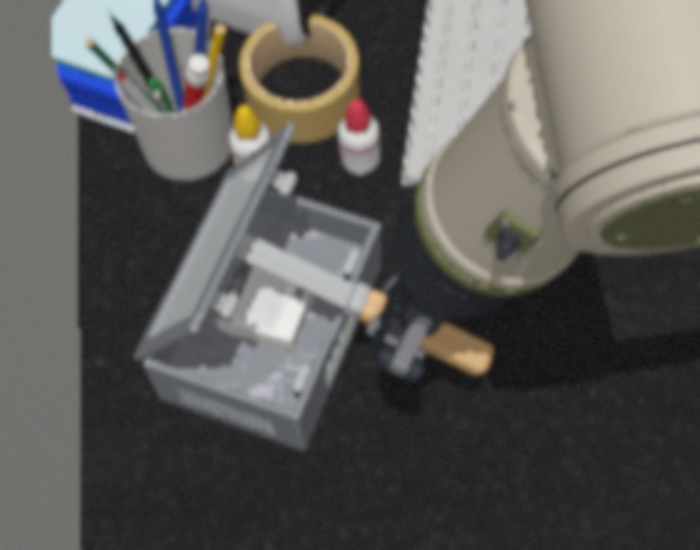

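The lid is about 1 rad open, with the blade tip on its underside at (260,255). I'll continue along the arc.

```bash
python3 -m jog '[[[-0.198,0,-0.038,0,0,0,0],[-0.202,0,-0.012,0,0,0,0],[-0.201,0,0.015,0,0,0,0],[-0.198,0,0.041,0,0,0,0],[-0.191,0,0.067,0,0,0,0],[0,0,0,0,0,0,0],[0,0,0,0,0,0,0]]]'
cat > lid.py <<'E'
from h import *
p,r,s=pose();print(s["time"],s["ft_force"],s["wrist_torque"])
u=np.array([.973,-.230]);v=np.array([.230,.973]);c=np.array([633.5,98])
for n in("top","scene"):
    im,D=snapshot(n);cv2.imwrite(f"pics/{n}_last.png",im[:,:,::-1])
    W=cloud(n,D);a=(W[...,:2]-c)@u;b=(W[...,:2]-c)@v
    m=(abs(b)<72)&(a>15)&(a<110)&(W[...,2]>95)&(W[...,2]<190)&(((b<-25)|(b>25)))
    if m.sum()>50:
        print(n,m.sum(),"a by z:",[(z,int(mm.sum()),round(float(np.median(a[mm])),1)) for z in range(95,190,12) for mm in [m&(W[...,2]>z)&(W[...,2]<z+12)] if mm.any()])
E
python3 lid.py
```

```text
time: 10.7
tool_pos: [592.1, 107.9, 108.6]
tcp_rot: [-180.0, 17.9, 166.6]
ft_force: [-0.2, -1.0, -1.3]
finger_gap: 16.8
10.7 [-0.17103521 -0.96618121 -1.27337541] [ 0.06816044  0.19340609 -0.0091883 ]
top 1413 a by z: [(95, 145, 63.9), (107, 161, 65.4), (119, 121, 66.7), (131, 117, 68.2), (143, 142, 69.8), (155, 193, 71.2), (167, 297, 71.5), (179, 237, 74.4)]
scene 1622 a by z: [(95, 173, 61.8), (107, 193, 63.2), (119, 183, 65.0), (131, 133, 66.3), (143, 158, 67.8), (155, 217, 69.2), (167, 321, 69.7), (179, 244, 72.1)]
```

```bash
python3 -m jog '[[[0.3,0,-0.1,0,0,0,0],[0.5,0,-0.162,0,0,0,0],[0.6,0,-0.195,0,0,0,0],[0.6,0,-0.195,0,0,0,0],[0.6,0,-0.195,0,0,0,0],[0.5,0,-0.162,0,0,0,0],[0,0,0,0,0.0166,0,0],[0,0,0,0,0.0166,0,0],[0,0,0,0,0.0166,0,0],[0,0,0,0,0,0,0]]]'
python3 - <<'E'
import runpy; runpy.run_path("lid.py")
from h import *
go([432,147,5],[180,0,166.7]); p0,_,_=pose()
for n in("top","scene"):
    im,d=snapshot(n);W=cloud(n,d)
    q=(W[...,:2]-p0[:2]); a=q@[.973,-.230]; b=q@[.230,.973]
    for lo in(30,45,60,75,90,100,110):
        m=(abs(b)<12)&(a>lo)&(a<lo+10)&(W[...,2]>40)
        if m.any(): print(n,lo,m.sum(),np.round(np.median(W[m][:,2]),1),np.round(b[m].mean(),1))
E
```

```text
time: 12.05
tool_pos: [434.7, 145.2, 109.1]
tcp_rot: [-180.0, 0.0, 166.5]
ft_force: [-0.3, 0.2, -1.5]
finger_gap: 16.7
12.05 [-0.27483537  0.21973819 -1.54674461] [ 0.04134121 -0.03227837  0.0489949 ]
top 1418 a by z: [(95, 156, 63.9), (107, 163, 65.5), (119, 113, 66.8), (131, 118, 68.4), (143, 140, 69.8), (155, 188, 71.2), (167, 305, 71.6), (179, 235, 74.4)]
scene 1639 a by z: [(95, 182, 61.9), (107, 190, 63.4), (119, 184, 64.8), (131, 137, 66.3), (143, 156, 67.7), (155, 223, 69.2), (167, 332, 69.8), (179, 235, 72.3)]
t 12.15 pos [433.5 145.5 108.7] rpy [-1.7997e+02  7.0000e-02  1.6659e+02] gap 17.2 F [ 0.5 -0.  -0.3]
shift now [0.039 0.023 2.074] turn [-0.0001  0.0002 -0.0003] shift after turn [0.036 0.023 2.074]
top 30 334 505.8 -0.8
top 45 149 487.2 -3.5
top 60 61 113.0 -1.0
top 75 60 113.6 -1.1
top 90 60 113.2 -1.2
top 100 60 113.2 -1.1
top 110 27 113.6 -1.4
scene 30 454 503.0 1.6
scene 45 302 482.2 -2.8
scene 60 63 113.5 0.6
scene 75 64 113.5 0.5
scene 90 65 113.4 0.5
scene 100 63 113.4 0.7
scene 110 13 113.1 0.1
```

```bash
python3 -m jog '[[[0,0,0.55,0,0,0,0],[0,0,0.6,0,0,0,0],[0,0,0.5,0,0,0,0],[0,0,0.25,0,0,0,0],[0,0,0.12,0,0,0,0],[0,0,0.04,0,0,0,0],[0,0,0,0,0,0,0],[0,0,0,0,0,0,0.4],[0,0,0,0,0,0,0.5],[0,0,0,0,0,0,0.5],[0,0,-0.3,0,0,0,0.5],[0,0,-0.6,0,0,0,0.85]]]' 40
python3 -m jog '[[[0,0,-1,0,0,0,0.85],[0,0,-1,0,0,0,0.85],[0,0,-0.5,0,0,0,0.85]]]'
python3 - <<'E'
from h import *
c=np.array([633.5,98]);u=np.array([.973,-.230]);v=np.array([.230,.973])
for n in("top","scene"):
    im,d=snapshot(n);W=cloud(n,d);cv2.imwrite(f"pics/{n}6.png",im[:,:,::-1])
    a=(W[...,:2]-c)@u;b=(W[...,:2]-c)@v
    m=(abs(a)<47)&(abs(b)<65)&(W[...,2]>50)&(W[...,2]<64)
    k,l,s,_=cv2.connectedComponentsWithStats(m.astype(np.uint8))
    for i in range(1,k):
        if s[i,4]>150: P=W[l==i]; print(n,s[i],np.median(P[:,2]),rect(P))
    sp=(W[...,2]<30)&(W[...,0]>340)&(W[...,0]<565)&(W[...,1]>90)&(W[...,1]<200)&(im.max(-1)>130)
    k,l,s,_=cv2.connectedComponentsWithStats(sp.astype(np.uint8))
    for i in range(1,k):
        if s[i,4]>150: P=W[l==i]; print("spat",s[i],np.median(P[:,2]),P[:,2].max(),rect(P))
go([633.5,98,180],[180,0,166.7])
a=cv2.imread("pics/scene6.png")[180:420,140:440];b=cv2.imread("pics/top6.png")[130:370,190:390]
cv2.imwrite("pics/c6.png",np.hstack([cv2.resize(a,(480,384)),cv2.resize(b,(320,384))]))
E
```

```text
time: 13.75
tool_pos: [432.5, 145.4, 51.2]
tcp_rot: [-179.9, -0.1, 166.6]
ft_force: [-0.1, 0.3, 0.5]
finger_gap: 59.1
time: 14.12
tool_pos: [435.2, 146.0, 180.8]
tcp_rot: [179.9, 0.3, 166.6]
ft_force: [0.5, 0.1, 0.5]
finger_gap: 72.3
top [265 175  36  36 978] 57.574100201187946 (array([635.6,  92.5]), array([56. , 55.6]), 79.84, [[603.2999877929688, 69.9000015258789], [658.0, 60.0], [667.9000244140625, 115.19999694824219], [613.2000122070312, 125.0]])
spat [256 245  20  48 461] 9.317157944332166 17.897835960481302 (array([504.8, 129.9]), array([19.6, 89.2]), 76.84, [[459.20001220703125, 130.5], [546.0, 110.0999984741211], [550.5, 129.3000030517578], [463.6000061035156, 149.60000610351562]])
spat [242 322  16  24 247] 16.523028117911508 21.468715193503158 (array([386.7, 157.5]), array([23. , 43.7]), 75.85, [[362.70001220703125, 151.6999969482422], [405.1000061035156, 141.0], [410.70001220703125, 163.3000030517578], [368.29998779296875, 174.0]])
scene [ 246  280   41   38 1012] 57.547136753481766 (array([633.8,  94.9]), array([56.2, 56. ]), 79.5, [[601.2000122070312, 72.4000015258789], [656.2000122070312, 62.20000076293945], [666.4000244140625, 117.4000015258789], [611.4000244140625, 127.5999984741211]])
spat [316 324  49  23 475] 9.435751557691447 17.97141202932221 (array([503.3, 126.9]), array([23.1, 88.1]), 77.41, [[457.79998779296875, 125.19999694824219], [543.7000122070312, 106.0], [548.7999877929688, 128.5], [462.79998779296875, 147.6999969482422]])
spat [367 341  53  26 649] 16.695445934619443 21.368107281371067 (array([407.9, 148.7]), array([27.3, 90.8]), 77.66, [[360.6000061035156, 145.0], [449.29998779296875, 125.5999984741211], [455.1000061035156, 152.3000030517578], [366.5, 171.6999969482422]])
t 14.22 pos [436.1 146.2 181.1] rpy [179.8    0.4  166.62] gap 72.8 F [ 0.9 -0.1 -0. ]
shift now [-4.064 -0.025  0.05 ] turn [ 0.0005  0.0011 -0.0002] shift after turn [-4.064 -0.031  0.021]
```

View pics/c6.png

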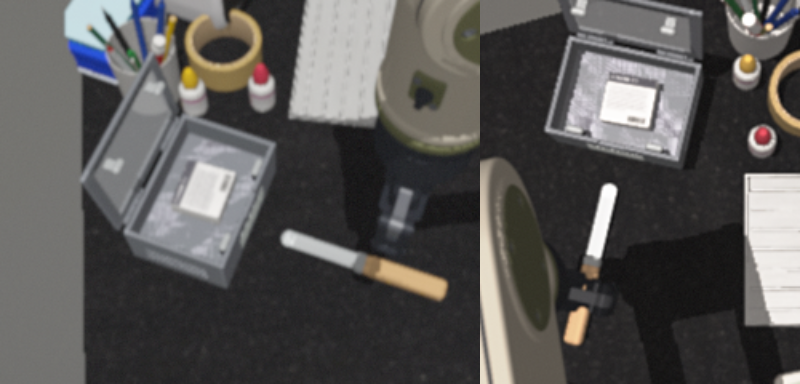

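Spatula lies flat and free at about (370,265) in the left half, the lid stands open, and the cover glasses are at (634.7, 93.7), yaw −10.3°.

```bash
python3 -m jog '[[[-0.4,0,0,0,0,-0.0043,0.85],[-0.7,0.01,0,0,0,-0.0043,0.85],[-0.8,0,0,0,0,0,0.85],[-0.8,0,0,0,0,0,0.85],[-0.7,0,0,0,0,0,0.85],[-0.4,0,0,0,0,0,0.85],[0,0,0,0,0,0,0.85],[0,0,0,0,0,0,0.85]]]' 35
python3 -c "
from h import *
go([629.8,94.6,38],[180,0,169.7])"
```

```text
time: 15.22
tool_pos: [619.2, 110.4, 175.3]
tcp_rot: [-180.0, -0.1, 169.7]
ft_force: [0.5, 0.0, 0.0]
finger_gap: 72.5
t 15.22 pos [619.2 110.4 175.3] rpy [-1.7998e+02 -1.0000e-01  1.6971e+02] gap 72.5 F [0.5 0.  0. ]
shift now [-0.269 -0.272  2.745] turn [-0.0001 -0.0003  0.    ] shift after turn [-0.265 -0.273  2.745]
```

```bash
python3 -m jog '[[[-0.135,-0.136,0.1,0,0,0,0.85],[-0.13,-0.136,0.3,0,0,0,0.85],[0,0,0.5,0,0,0,0.85],[0,0,0.5,0,0,0,0.85],[0,0,0.2,0,0,0,0.85],[0,0,0,0,0,0,0.85]]]'
python3 - <<'E'
from h import *
go([629.8,94.6,38],[180,0,169.7])
im,d=snapshot("wrist");cv2.imwrite("pics/w7.png",im[:,:,::-1])
E
```

```text
time: 15.98
tool_pos: [630.1, 94.2, 94.8]
tcp_rot: [-180.0, -0.1, 169.7]
ft_force: [0.3, 0.6, 0.5]
finger_gap: 72.6
t 15.97 pos [630.1  94.2  94.8] rpy [-1.7997e+02 -1.2000e-01  1.6970e+02] gap 72.6 F [0.3 0.6 0.5]
shift now [0.004 0.008 1.136] turn [-0.0001 -0.0003  0.    ] shift after turn [0.007 0.007 1.136]
```

View pics/w7.png

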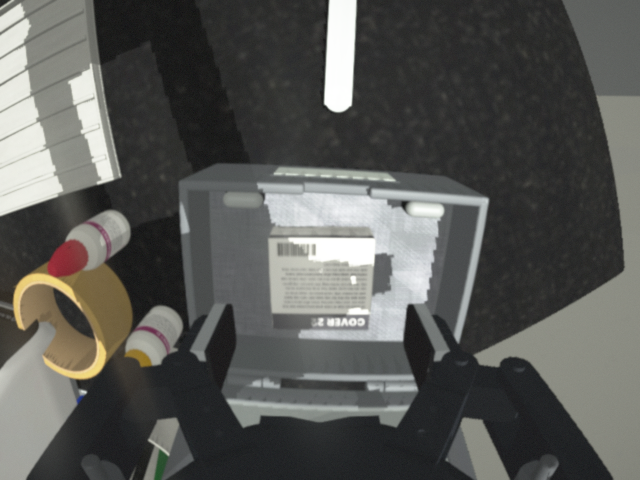

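The fingers (columns 235 and 405) straddle the cover glasses, centred at about 322.

```bash
python3 -m jog '[[[0,0,0.4,0,0,0,0.85],[0,0,0.4,0,0,0,0.85],[0,0,0.25,0,0,0,0.85],[0,0,0.08,0,0,0,0.85],[0,0,0,0,0,0,0.75],[0,0,0,0,0,0,0.6],[0,0,0,0,0,0,0.4],[0,0,0,0,0,0,0.4],[0,0,0,0,0,0,0.4]]]'
```

```text
time: 17.15
tool_pos: [631.5, 94.5, 40.3]
tcp_rot: [180.0, 0.1, 169.7]
ft_force: [-1.3, -0.4, 4.6]
finger_gap: 54.4
```

```bash
python3 -m jog '[[[0,0,-0.2,0,0,0,0.4],[0,0,-0.5,0,0,0,0.4],[0,0,-0.6,0,0,0,0.4],[0,0,-0.6,0,0,0,0.4],[0,0,-0.2,0,0,0,0.4],[0,0,0,0,0,0,0.4]]]'
python3 -c "
from h import *
go([470,-150,140],[180,0,169.7])"
```

```text
time: 17.9
tool_pos: [631.2, 94.5, 145.1]
tcp_rot: [180.0, 0.1, 169.7]
ft_force: [0.4, -1.0, -1.0]
finger_gap: 54.1
t 17.9 pos [631.2  94.5 145.1] rpy [1.7998e+02 6.0000e-02 1.6971e+02] gap 54.1 F [ 0.4 -1.  -1. ]
shift now [ 2.3   -5.388  0.097] turn [0.     0.0002 0.    ] shift after turn [ 2.298 -5.389  0.101]
```

```bash
python3 -m jog '[[[0.1,-0.23,0,0,0,0,0.4],[0.2,-0.47,0,0,0,0,0.4],[0.3,-0.7,0,0,0,0,0.4],[0.3,-0.7,0,0,0,0,0.4],[0.3,-0.7,0,0,0,0,0.4],[0.3,-0.7,0,0,0,0,0.4],[0.3,-0.7,0,0,0,0,0.4],[0.25,-0.6,0,0,0,0,0.4],[0.15,-0.35,0,0,0,0,0.4],[0.1,-0.23,0,0,0,0,0.4],[0,0,0,0,0,0,0.4],[0,0,0,0,0,0,0.4]]]'
python3 - <<'E'
from h import *
go([470,-150,12],[180,0,169.7])
im,d=snapshot("wrist");cv2.imwrite("pics/w8.png",im[:,:,::-1])
E
```

```text
time: 19.4
tool_pos: [470.1, -149.1, 144.5]
tcp_rot: [180.0, 0.0, 169.7]
ft_force: [0.8, 0.2, -0.4]
finger_gap: 54.6
t 19.4 pos [ 470.1 -149.1  144.5] rpy [179.98   0.   169.74] gap 54.6 F [ 0.8  0.2 -0.4]
shift now [-2.00e-03 -1.90e-02  2.65e+00] turn [0.0001 0.     0.0001] shift after turn [-2.00e-03 -1.90e-02  2.65e+00]
```

View pics/w8.png

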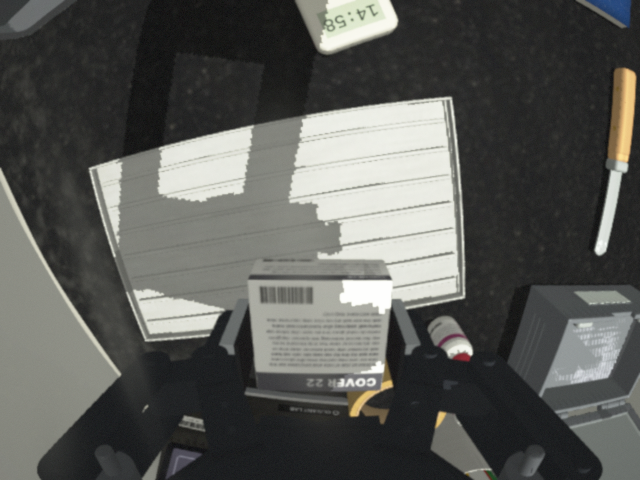

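The cover glasses are held square and level over the tray. I'll lower to just above the ribs, then creep.

```bash
python3 -m jog '[[[0,0,0.4,0,0,0,0.4],[0,0,0.6,0,0,0,0.4],[0,0,0.6,0,0,0,0.4],[0,0,0.5,0,0,0,0.4],[0,0,0.3,0,0,0,0.4],[0,0,0.16,0,0,0,0.4],[0,0,0,0,0,0,0.4],[0,0,0.03,0,0,0,0.4],[0,0,0.02,0,0,0,0.4],[0,0,0.02,0,0,0,0.4],[0,0,0,0,0,0,0.4]]]'
```

```text
time: 20.82
tool_pos: [469.7, -149.7, 13.2]
tcp_rot: [-180.0, 0.0, 169.7]
ft_force: [-0.1, 0.8, -0.8]
finger_gap: 54.5
```

```bash
python3 -m jog '[[[0,0,0.02,0,0,0,0.4],[0,0,0.02,0,0,0,0.4],[0,0,0,0,0,0,0.4]]]'
```

```text
time: 21.2
tool_pos: [469.8, -149.7, 11.1]
tcp_rot: [-180.0, 0.0, 169.7]
ft_force: [0.4, 0.3, 0.2]
finger_gap: 54.6
```

```bash
python3 -m jog '[[[0,0,0.015,0,0,0,0.4],[0,0,0.015,0,0,0,0.4],[0,0,0,0,0,0,0.4]]]'
```

```text
time: 21.58
tool_pos: [469.8, -149.7, 11.0]
tcp_rot: [-180.0, -0.0, 169.7]
ft_force: [-10.1, 3.6, 17.6]
finger_gap: 54.8
```

Contact, so I release it and back off.

```bash
python3 -m jog '[[[0,0,-0.015,0,0,0,0.5],[0,0,-0.01,0,0,0,0.7],[0,0,0,0,0,0,0.8],[0,0,0,0,0,0,0.85],[0,0,0,0,0,0,0.85],[0,0,-0.2,0,0,0,0.85],[0,0,-0.6,0,0,0,0.85],[0,0,-1,0,0,0,0.85],[0,0,-1,0,0,0,0.85],[0,0,-0.5,0,0,0,0.85],[0,0,0,0,0,0,0.85]]]'
python3 - <<'E'
from h import *
for n in("top","scene"):
    im,d=snapshot(n);W=cloud(n,d);cv2.imwrite(f"pics/{n}9.png",im[:,:,::-1])
    m=(abs(W[...,0]-470)<80)&(abs(W[...,1]+150)<80)&(W[...,2]>18)&(W[...,2]<45)
    k,l,s,_=cv2.connectedComponentsWithStats(m.astype(np.uint8))
    for i in range(1,k):
        if s[i,4]>150:
            P=W[l==i]; P=P[P[:,2]>24]; A=np.c_[P[:,:2]-P[:,:2].mean(0),np.ones(len(P))];print(n,s[i],"plane",np.linalg.lstsq(A,P[:,2],rcond=None)[0],rect(P)[:3])
a=cv2.imread("pics/scene9.png")
cv2.imwrite("pics/c9.png",a)
E
python3 lid.py
```

```text
time: 22.95
tool_pos: [471.5, -150.4, 179.3]
tcp_rot: [-179.9, 0.3, 169.7]
ft_force: [0.3, 0.4, -0.4]
finger_gap: 72.5
scene [352 188  33  31 700] plane [-1.01634155e-04 -7.00220053e-03  2.83627607e+01] (array([ 472.6, -150.3]), array([58.1, 55.4]), 79.59)
23.05 [-0.48064054 -0.40066897  0.29371803] [ 0.02318103  0.01416942 -0.00239659]
top 1409 a by z: [(95, 146, 64.0), (107, 161, 65.4), (119, 116, 66.7), (131, 117, 68.3), (143, 136, 69.8), (155, 194, 71.0), (167, 299, 71.5), (179, 240, 74.3)]
scene 1642 a by z: [(95, 186, 61.9), (107, 185, 63.4), (119, 185, 64.7), (131, 137, 66.3), (143, 158, 67.8), (155, 215, 69.0), (167, 331, 69.7), (179, 245, 72.2)]
```

View pics/c9.png

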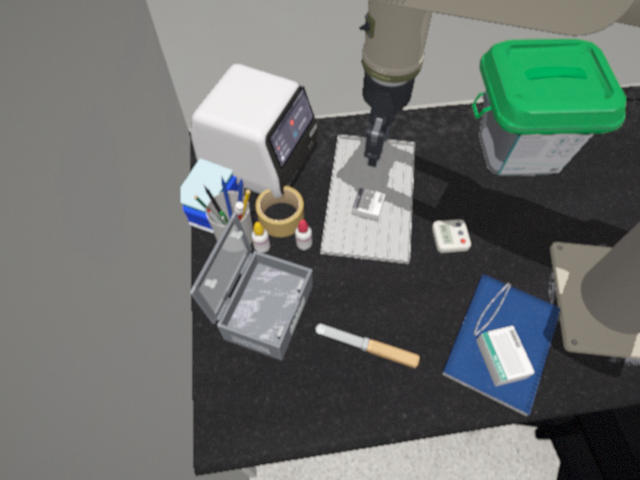

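The cover glasses lie flat in the tray at (368,203). The lid stands open, the spatula is flat on the worktop and both droppers are standing.

```bash
python3 -c "
from bench import job
print(job.hand_in())"
```

```text
the job is handed in; nothing more can be done
None
```

I did the whole job in one go and handed it in at about 23 s of the 72 s. I levered the lid off its catches with the blade in the notch, then swung it right back with the same blade. The spatula is back on the worktop and the cover glasses are in the tray. The hand-in reports no verdict, so the checks below are my own.

- **Levering:** the lid read about 0.105 rad with the blade about 39 mm into the notch. The tool was tilted 18° (tip up).
- **Lid at the end:** it stands at about 1.69 rad in both cameras, unchanged since I let go.
- **Cover glasses:** they lie at about (472, −150), well inside the rim. The tilt is about 0.007 rad. The top reads 28.4 mm, about 29 mm after correcting a 0.6 mm camera offset; on the ribs it should be 29 mm.
- **Spatula:** it lies flat on the worktop, clear of the tray.
- **Dropper bottles:** both are standing, by eye in the last picture; I did not measure their positions again.
- **Robot:** the gripper was raised clear, touching nothing.

- **Disagreements:**
  - The two cameras differ by 2–3 mm, so I averaged them.
  - The top camera gave no reading of the cover glasses at the end, so their final position rests on the scene camera alone.
  - Setting them down met about 20 N of contact force before I released.

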